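# Sweep the drilling slugs into the offcut tray

## Task

Clear the drilling board: use the fingertips to sweep the three loose flat steel discs across the board and over its edge into the empty open tray beside it, so that all three end up lying inside the tray. Push them only, do not pick them up, and leave the upright bolt and the stepped spacer standing on the board, and everything else on the bench, where they are.

Things in the scene. Friction and masses are not known exactly. Their poses are not given: they have to be found in the camera images.
- board: fixed plywood drilling board, 270 mm along its x, 260 mm along its y, 40 mm high, flat top without rim (top 40 mm above the bench); origin at the centre of its underside, z up. Five small things stand on it (three discs, bolt, spacer), each in a lane of its own along the board's y axis, lanes about 50 mm apart in x
- tray: fixed empty open tray of grey sheet metal, 276 mm along x, 106 mm along y, 36 mm high, walls 3 mm, floor 3 mm; its axes are parallel to the board's and its long side is almost against the board's +y or -y edge (which one varies; gap about 1 mm), rim 4 mm below the board's top, running the whole length of that edge; origin at the centre of its underside
- slug_a: loose flat round steel disc (hole-saw slug), 28 mm diameter, 8 mm thick, about 37 g, at first lying flat on the board, loose, nothing else in its lane along the board's y axis; origin at the centre of its underside
- slug_b: loose flat round steel disc (hole-saw slug), 28 mm diameter, 8 mm thick, about 37 g, at first lying flat on the board, loose, nothing else in its lane along the board's y axis; origin at the centre of its underside
- slug_c: loose flat round steel disc (hole-saw slug), 28 mm diameter, 8 mm thick, about 37 g, at first lying flat on the board, loose, nothing else in its lane along the board's y axis; origin at the centre of its underside
- bolt: loose dark hex bolt standing upright on its head on the board: head 20 mm across corners and 7.5 mm high, shank 12 mm diameter, 41.5 mm tall in all; origin at the centre of its underside; to be left standing
- spacer: loose turned aluminium stepped spacer standing upright on the board: foot 20 mm diameter and 8 mm high, above it 14 mm diameter, 34 mm tall in all; origin at the centre of its underside; to be left standing
- stand: fixed wooden drill-bit stand, 180 mm along x, 50 mm along y, 35 mm high, six bits rising to 92 mm; on the bench about 29 mm from the board's edge opposite the tray; origin at the centre of its underside
- drill: bystander: loose cordless drill standing on its battery, 190 mm tall, left side of the bench; origin under the battery's centre
- oil: bystander: loose white bottle, 56 mm diameter, 130 mm tall, left side of the bench; origin at the centre of its underside
- screwdriver: bystander: loose screwdriver lying on the right side of the bench; origin under it, near its middle
- hammer: bystander: loose hammer lying on the right side of the bench; origin under it, near its middle

How it is judged:
By the outcome, as a careful person would: the job done as asked, in the order asked, and still so for the second after the job is handed in, with the robot touching nothing.
It also fails if it takes over 54 s, if anything falls off the work surface, if the arm or the gripper's body presses on something with over 40 N, if the wrist force passes 120 N, or if a joint passes its speed limit or range.

## Robot

A 7-joint arm with a two-finger parallel gripper is mounted at the origin on the work surface. World frame = base frame: x ahead of the robot, y to its left, z up, the work surface at z = 0. Lengths are in m, angles in rad, forces in N, time in s.
With the tool pointing down it reaches from about 0.4 to 0.85 m from the base axis. Payload 10.4 kg.
Tool frame: the origin (TCP) lies at the very end of the fingers, on their centre line; the grasp point (between the pads) lies 19 mm behind it (grasp_offset is the distance from the TCP to the grasp point, in m); z points along the fingers, y is the direction in which the jaws open and shut (so a half turn about z gives the same grasp; the last joint's range is limited). The gripper opens to 85 mm and grips with 20 to 120 N. Pads are 22 mm wide; open, the fingers measure 114 mm over their backs; the gripper's body (76 mm by 85 mm) begins 54 mm behind the grasp point. The pads swing forward as they close: fully open they stand 13 mm farther back than shut.
Start: joints at [-1.239, 0.332, -0.065, 1.46, 0.022, 1.35, -0.088], TCP at [0.217, 0.586, 0.231] pointing down, gripper open.
Joint ranges: [-2.6, 2.6], [-0.5, 2.12], [-1.47, 1.34], [0.16, 2.42], [-1.27, 4.41], [0.06, 2.06], [-2.6, 2.6]. Speed limits (rad/s): [2.22, 2.22, 2.79, 2.79, 3.14, 3.14, 3.14].

## Interface

Orientations are given as a 3x3 rotation matrix whose columns are the frame's x, y, z axes.
In Python, from workcell import * gives the robot as it stands. The module is installed in compiled form; this text tells all that it offers.
- The arm moves only by the tool play_rows, never from a script. Its arguments are lists of equal length, an entry for each row: "xyz": the shift along the world's x, y, z in m, a list of three; "turn": the turn, a rotation vector about the world's x, y, z in rad, a list of three; "claw": the gripper's target within -1 to 1 (shut at 1, half-way at 0, fully open at -1). A call has 1 to 10 rows; each row is the pose to reach, as a shift and turn from the pose commanded when the call began; what a row does not reach only later rows make up. A row lasts 1/8 s, in which the tool goes at most 62.5 mm and 10.7 degrees, less where a joint would pass 70% of its speed; a pose out of reach is approached as far as the arm can. A call with a gripper value outside its range is refused whole. The fingers move at their own pace and stop on an object; "force" is the grip in N (left out, the last holds). Time passes only in rows, so rows that repeat a pose let the fingers close. It gives the time, the measured TCP pose, the force and the opening at its end, in the units of the state.
- read_state(): the state, without advancing time (a new reading comes with each control period).
- snapshot(name): name is "side" or "top" or "wrist"; returns (picture, depth): 400x640x3 uint8, red, green, blue; 400x640 float32, m along the optical axis (not along the pixel's ray), 0 where there is no reading.
- calibration(name): a dict with "K" (3x3 intrinsics, pixels), "T" (4x4, takes a point from camera to world coordinates). Camera axes: x right, y down, z forward; pixel columns grow to the right and rows downward; lengths in m; the calibration is good to about 2 mm. A picture is of the moment at which its call begins: read the wrist's pose just before it. calibration takes no time and is no camera call; for the wrist camera it gives the pose at the moment of the call.
- hand_in(): hands the job in, once; it reports no verdict.
The state is a dict: "time": time; "qpos": joint angles; "qvel": joint speeds; "joint_efforts": joint torques, N m; "ee_pos": TCP position; "tool_rot": TCP orientation; "ft_force": force on the tool from outside, world axes, zero at the start; "wrist_torque": the same for the moment, N m; "opening": finger opening in m.
Only numpy, scipy, OpenCV 4.12 (cv2) and the standard library are available. Lean on these libraries where they do the work, as an engineer would, in place of code of your own. Each camera call takes 0.05 s, during which the arm holds its last target.

## Working session

There is one attempt and no reset: what is moved stays moved. The work goes in short steps, Python scripts to look and compute and a tool call to move; the robot and the scene stay as the last step left them, time stands still between calls to the robot, and variables do not carry over. Pictures are saved under pics/ and viewed, and the job is handed in when it is done.

Besides the shell and the picture viewer there is one more tool, called as a command line: name --argument value ..., lists and objects as JSON in quotes. play_rows: Moves the arm, as the interface text tells. Its arguments: {"type":"object","properties":{"xyz":{"type":"array","items":{"type":"array","items":{"type":"number"}}},"turn":{"type":"array","items":{"type":"array","items":{"type":"number"}}},"claw":{"type":"array","items":{"type":"number"}},"force":{"type":"number"}},"required":["xyz","turn","claw"]}

```bash
mkdir -p pics; python3 - <<'E'
from workcell import *
import cv2,numpy as np
s=read_state();print(s)
for n in("top","side"):
    p,d=snapshot(n);c=calibration(n);np.savez(n+"0.npz",p=p,d=d,K=c["K"],T=c["T"]);cv2.imwrite(f"pics/{n}0.png",p[...,::-1]);print(n,c)
E
```

```text
{'time': 0.0, 'qpos': array([-1.23861203,  0.33285021, -0.0646952 ,  1.46092493,  0.02157692,
        1.349895  , -0.08851496]), 'qvel': array([-6.69972621e-04,  6.23257860e-05,  2.92886619e-04, -6.66161265e-04,
       -9.59579917e-05,  5.11415387e-04,  8.24485768e-04]), 'joint_efforts': array([-4.53235943e-04, -6.25465465e+01,  4.84872074e-02, -3.91591930e+01,
        1.61531934e-02,  1.00628956e-02,  9.50155027e-05]), 'ee_pos': array([0.21699016, 0.58573185, 0.23053726]), 'tool_rot': array([[-9.37720089e-01,  3.47391480e-01, -4.39804459e-04],
       [ 3.47391756e-01,  9.37719173e-01, -1.31136819e-03],
       [-4.31450624e-05, -1.38248074e-03, -9.99999043e-01]]), 'ft_force': array([-0.19165623,  0.78411637, -0.16702216]), 'wrist_torque': array([ 0.02783022,  0.01077921, -0.0111092 ]), 'opening': 0.08583747375621058}
top {'K': array([[493.18881801,   0.        , 319.82671821],
       [  0.        , 493.18881801, 202.08965157],
       [  0.        ,   0.        ,   1.        ]]), 'T': array([[ 0.02484161, -0.99717618,  0.07086995,  0.45101702],
       [-0.99956927, -0.02588417, -0.01383049, -0.0109619 ],
       [ 0.01562584, -0.07049586, -0.99738968,  1.40616757],
       [ 0.        ,  0.        ,  0.        ,  1.        ]])}
side {'K': array([[461.79586207,   0.        , 317.80321836],
       [  0.        , 461.79586207, 194.27834104],
       [  0.        ,   0.        ,   1.        ]]), 'T': array([[ 0.95455281, -0.18275388,  0.23543565,  0.17699329],
       [-0.2979715 , -0.60233472,  0.7405443 , -1.18269888],
       [ 0.00647372, -0.77704176, -0.62941575,  1.06826122],
       [ 0.        ,  0.        ,  0.        ,  1.        ]])}
```

View pics/top0.png

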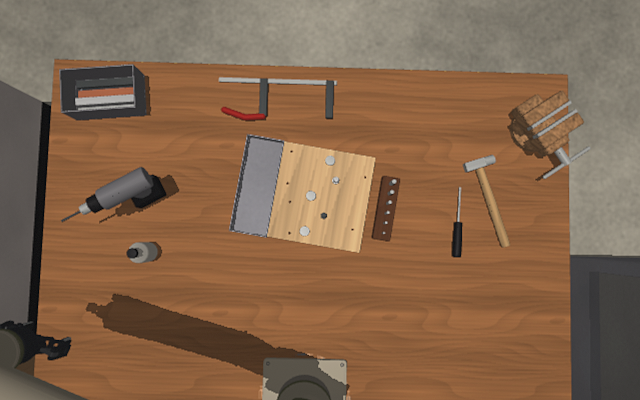

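View pics/side0.png

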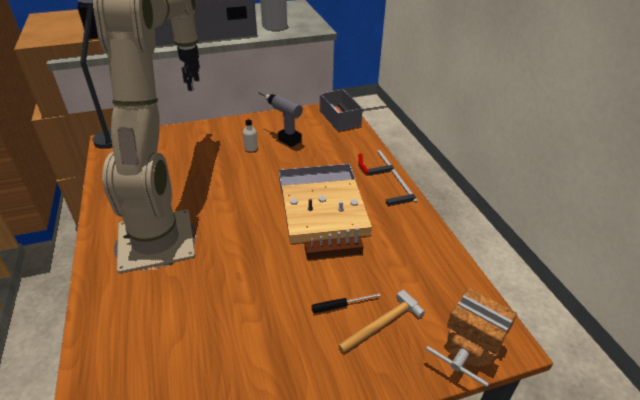

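The top view shows the tray on the +y side (image left, about 258,187). The discs are near (329,160), (311,196) and (304,231), the spacer is near (336,181) and the bolt near (324,216).

```bash
cat > h.py <<'E'
import numpy as np,cv2
def ray(K,T,u,v,z):
    d=T[:3,:3]@np.linalg.inv(K)@np.array([u,v,1.]);o=T[:3,3];return o+d*(z-o[2])/d[2]
def pts(K,T,d):
    v,u=np.mgrid[:d.shape[0],:d.shape[1]]
    c=np.stack([(u-K[0,2])/K[0,0]*d,(v-K[1,2])/K[1,1]*d,d],-1)
    return c@T[:3,:3].T+T[:3,3]
E
python3 - <<'E'
from h import *
for n,(x0,x1,y0,y1) in dict(top=(225,405,130,255),side=(270,380,160,260)).items():
    f=np.load(n+"0.npz");p=f["p"][y0:y1,x0:x1]
    s=4 if n=="top" else 6
    cv2.imwrite(f"pics/{n}0z.png",cv2.resize(p,None,fx=s,fy=s,interpolation=cv2.INTER_CUBIC)[...,::-1])
f=np.load("top0.npz");P=pts(f["K"],f["T"],f["d"]);p=f["p"]
z=P[...,2]
m=((z>.034)&(z<.1)).astype(np.uint8);m[:, :225]=0;m[:,370+8:]=0;m[:130]=0;m[255:]=0
hsv=cv2.cvtColor(p,cv2.COLOR_RGB2HSV)
# board mask: coloured light wood
w=((hsv[...,1]>60)&(hsv[...,2]>150)).astype(np.uint8)*m
k,l,st,c=cv2.connectedComponentsWithStats(w);i=1+st[1:,4].argmax();print(st[i])
h=cv2.convexHull(np.argwhere(l==i)[:,::-1].astype(np.float32))
r=cv2.minAreaRect(h);b=cv2.boxPoints(r);B=np.array([ray(f["K"],f["T"],u,v,.04) for u,v in b]);print(r,B)
print([np.linalg.norm(B[i]-B[i-1]) for i in range(4)], "boardz",np.median(z[l==i]))
inside=cv2.fillConvexPoly(np.zeros_like(m),h.astype(int),1)
g=((hsv[...,1]<50)&(inside>0)).astype(np.uint8)
k,l,st,c=cv2.connectedComponentsWithStats(g)
for j in range(1,k):
    if st[j,4]>5: print(st[j],c[j],np.median(z[l==j]),z[l==j].max(),ray(f["K"],f["T"],*c[j],.048))
E
```

```text
[ 267  142  108  111 8528]
((321.0562744140625, 196.88507080078125), (93.7315673828125, 96.4387435913086), 10.124671936035156) [[ 0.45018073  0.11501752  0.04      ]
 [ 0.7162792   0.07626724  0.04      ]
 [ 0.6768423  -0.18313803  0.04      ]
 [ 0.4111476  -0.1407186   0.04      ]]
[np.float64(0.2586978003179676), np.float64(0.26890515194459064), np.float64(0.2623859045846775), np.float64(0.26905962163697494)] boardz 0.040794655334035035
[325 156  10   9  73] [329.64383562 160.12328767] 0.04896972389879872 0.057106924146911764 [ 0.66509413 -0.05416318  0.048     ]
[332 177   7   7  41] [335.24390244 180.        ] 0.06861840349801218 0.08106112647046837 [ 0.60997928 -0.07098527  0.048     ]
[306 191  10  10  78] [310.44871795 195.29487179] 0.04860086607577785 1.4061675721471063 [ 0.56566425 -0.00342244  0.048     ]
[321 213   6   6  27] [323.25925926 215.33333333] 0.07788126586297328 0.08624030242718517 [ 0.5111867  -0.04016279  0.048     ]
[300 226  10  10  78] [304.12820513 230.61538462] 0.04828871205295049 0.05361013947496507 [0.46782959 0.01138944 0.048     ]
```

```bash
ls pics
```

```text
side0.png
side0z.png
top0.png
top0z.png
```

View pics/top0z.png

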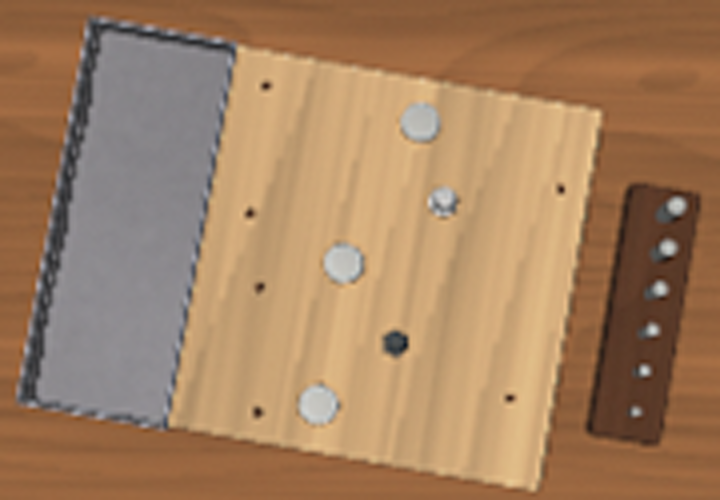

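View pics/side0z.png

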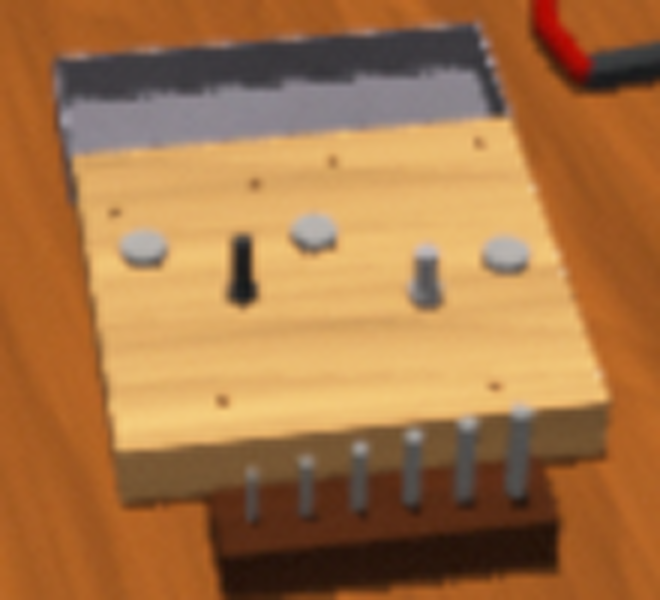

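The side view confirms that the spacer and bolt are upright, with the three discs flat between their lanes. Next I'll triangulate across the two views and work in the board frame.

```bash
python3 - <<'E'
from h import *
t=np.load("top0.npz");s=np.load("side0.npz")
hsv=cv2.cvtColor(s["p"],cv2.COLOR_RGB2HSV)
P=pts(s["K"],s["T"],s["d"])
g=((hsv[...,1]<70)&(hsv[...,2]>110)).astype(np.uint8);g[:190]=0;g[225:]=0;g[:,:285]=0;g[:,365:]=0
k,l,st,c=cv2.connectedComponentsWithStats(g)
S=[(c[j],st[j]) for j in range(1,k) if st[j,4]>8]
for a,b in S: print(a,b)
Pm=lambda f:f["K"]@np.linalg.inv(f["T"])[:3]
top=dict(c=(304.13,230.62),b=(310.45,195.29),a=(329.64,160.12))
for n,u in top.items():
    best=None
    for cc,_ in S:
        X=cv2.triangulatePoints(Pm(t),Pm(s),np.array(u).reshape(2,1),cc.reshape(2,1))[:,0];X=X[:3]/X[3]
        q=Pm(s)@np.r_[X,1];e=np.linalg.norm(q[:2]/q[2]-cc)
        if best is None or e<best[0]: best=(e,X,cc)
    print(n,best, "side ray z.048",ray(s["K"],s["T"],*best[2],.048))
# board frame
O=np.array([.56361,-.03314]);th=np.arctan2(-.0388-.0424,.2663+.2657);print("th",np.degrees(th))
R=np.array([[np.cos(th),np.sin(th)],[-np.sin(th),np.cos(th)]])
for n,p in dict(a=(.6651,-.0542),sp=(.6100,-.0710),b=(.5657,-.0034),bo=(.5112,-.0402),c=(.4678,.0114)).items(): print(n,R@(np.array(p)-O))
# objects left side heights
P=pts(t["K"],t["T"],t["d"])
for nm,(u,v) in dict(oil=(142,252),drill=(125,190)).items(): print(nm,P[v-4:v+5,u-4:u+5].reshape(-1,3).mean(0),P[v-15:v+15,u-15:u+15,2].max())
E
```

```text
[322.      198.09375] [319 196   7   6  32]
[293.45454545 200.57575758] [290 198   8   6  33]
[340.8 202. ] [339 201   4   3  10]
[353.90625 201.9375 ] [351 200   7   5  32]
c (np.float64(0.09956058931438765), array([0.46813256, 0.01134516, 0.04617667]), array([293.45454545, 200.57575758])) side ray z.048 [0.46794768 0.00913898 0.048     ]
b (np.float64(0.21571701460980805), array([ 0.56653444, -0.00357593,  0.04544088]), array([322.     , 198.09375])) side ray z.048 [ 0.566306  -0.0066442  0.048    ]
a (np.float64(0.17208421083559358), array([ 0.66616858, -0.05440749,  0.04444989]), array([353.90625, 201.9375 ])) side ray z.048 [ 0.6650788  -0.05837379  0.048     ]
th -8.678168885240757
a [ 0.10350571 -0.00550566]
sp [ 0.05157138 -0.03042704]
b [-0.00242122  0.02971487]
bo [-0.05074474 -0.01488701]
c [-0.1014335   0.02957387]
oil [0.40043384 0.43516918 0.09585413] 1.4061675721471063
drill [0.55369017 0.44730771 0.20300858] 1.4061675721471063
```

play_rows --xyz '[[0.03, -0.045, 0.02], [0.06, -0.09, 0.03], [0.09, -0.14, 0.03], [0.12, -0.19, 0.03], [0.15, -0.24, 0.03], [0.18, -0.29, 0.03], [0.2, -0.345, 0.02], [0.215, -0.4, 0.0], [0.225, -0.455, 0.0], [0.235, -0.51, 0.0]]' --turn '[[0, 0, 0.02], [0, 0, 0.05], [0, 0, 0.08], [0, 0, 0.11], [0, 0, 0.14], [0, 0, 0.17], [0, 0, 0.204], [0, 0, 0.204], [0, 0, 0.204], [0, 0, 0.204]]' --claw '[1, 1, 1, 1, 1, 1, 1, 1, 1, 1]' --force 40

```text
time: 1.35
ee_pos: [0.4519, 0.0742, 0.231]
tool_rot: [[-0.989, 0.15, -0.001], [0.15, 0.989, 0.0], [0.001, -0.0, -1.0]]
ft_force: [0.5, -0.2, -0.5]
opening: -0.0001
```

play_rows --xyz '[[0.004, -0.05, 0.0], [0.008, -0.1, 0.0], [0.008, -0.112, 0.0], [0.008, -0.112, 0.0]]' --turn '[[0, 0, 0], [0, 0, 0], [0, 0, 0], [0, 0, 0]]' --claw '[1, 1, 1, 1]'

```text
time: 1.85
ee_pos: [0.46, -0.036, 0.2312]
tool_rot: [[-0.988, 0.151, -0.0], [0.151, 0.988, 0.0], [0.0, 0.0, -1.0]]
ft_force: [-0.0, 1.0, -0.7]
opening: -0.0002
```

```bash
python3 - <<'E'
from workcell import *
import cv2,numpy as np
c=calibration("wrist");s=read_state();p,d=snapshot("wrist");np.savez("w0.npz",p=p,d=d,K=c["K"],T=c["T"]);cv2.imwrite("pics/w0.png",p[...,::-1]);print(c,s["ee_pos"])
p,d=snapshot("side");cv2.imwrite("pics/side1.png",p[...,::-1])
E
```

```text
{'K': array([[302.20667042,   0.        , 318.67307387],
       [  0.        , 302.20667042, 199.84849476],
       [  0.        ,   0.        ,   1.        ]]), 'T': array([[ 1.50728783e-01,  9.50598417e-01,  2.71373329e-01,
         3.90516371e-01],
       [ 9.88575153e-01, -1.44939301e-01, -4.13734825e-02,
        -2.59137251e-02],
       [ 3.09360682e-06,  2.74509105e-01, -9.61584500e-01,
         3.74519656e-01],
       [ 0.00000000e+00,  0.00000000e+00,  0.00000000e+00,
         1.00000000e+00]])} [ 0.45996248 -0.03598461  0.23118565]
```

View pics/w0.png

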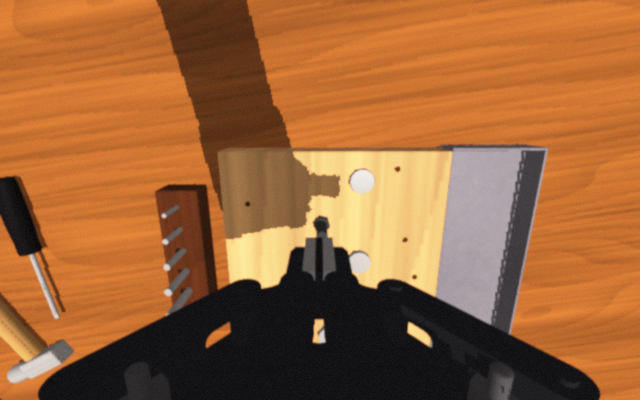

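View pics/side1.png

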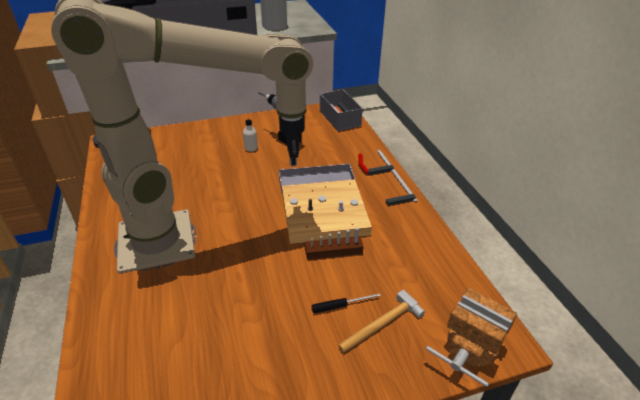

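```bash
python3 - <<'E'
from h import *
w=np.load("w0.npz");O=np.array([.56361,-.03314]);th=np.radians(-8.65)
R=np.array([[np.cos(th),np.sin(th)],[-np.sin(th),np.cos(th)]])
for n,u,z in (("c",(361,181),.048),("b",(359.5,262),.048),("edge",(452,150),.04),("edge2",(444,270),.04),("corner-",(220,150),.04),("trayfar",(547,149),.036),("trayfar2",(510,330),.036)):
    X=ray(w["K"],w["T"],*u,z);print(n,X,R@(X[:2]-O))
P=pts(w["K"],w["T"],w["d"])
for u,v in((361,181),(420,200),(480,220)):print(P[v,u])
E
```

```text
c [0.46831617 0.00949237 0.048     ] [-0.10062174  0.02781543]
b [ 0.56628349 -0.00341375  0.048     ] [-0.00182769  0.02979021]
edge [0.45067561 0.11318552 0.04      ] [-0.13365691  0.12767602]
edge2 [0.59712527 0.0988798  0.04      ] [0.01327852 0.13555877]
corner- [ 0.41223131 -0.13895604  0.04      ] [-0.1337423  -0.12737952]
trayfar [0.46619969 0.21927139 0.036     ] [-0.13426452  0.23489001]
trayfar2 [0.70207631 0.18364295 0.036     ] [0.10428758 0.23514223]
[0.46804035 0.00936685 0.04915758]
[0.50266565 0.07497345 0.04006075]
[0.55435574 0.16218004 0.00232019]
```

play_rows --xyz '[[0, 0, -0.05], [0, 0, -0.1], [0, 0, -0.15], [0, 0, -0.175], [0, 0, -0.183], [0, 0, -0.188], [0, 0, -0.188]]' --turn '[[0, 0, 0], [0, 0, 0], [0, 0, 0], [0, 0, 0], [0, 0, 0], [0, 0, 0], [0, 0, 0]]' --claw '[1, 1, 1, 1, 1, 1, 1]'

```text
time: 2.82
ee_pos: [0.4607, -0.0355, 0.044]
tool_rot: [[-0.989, 0.15, 0.001], [0.15, 0.989, 0.0], [-0.001, 0.001, -1.0]]
ft_force: [0.2, 0.3, -0.2]
opening: 0.0002
```

```bash
python3 - <<'E'
from workcell import *
import cv2,numpy as np
p,d=snapshot("wrist");cv2.imwrite("pics/w1.png",p[...,::-1])
p,d=snapshot("side");cv2.imwrite("pics/side2.png",cv2.resize(p[160:260,260:390],None,fx=6,fy=6)[...,::-1])
E
```

```text
(no output)
```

View pics/w1.png

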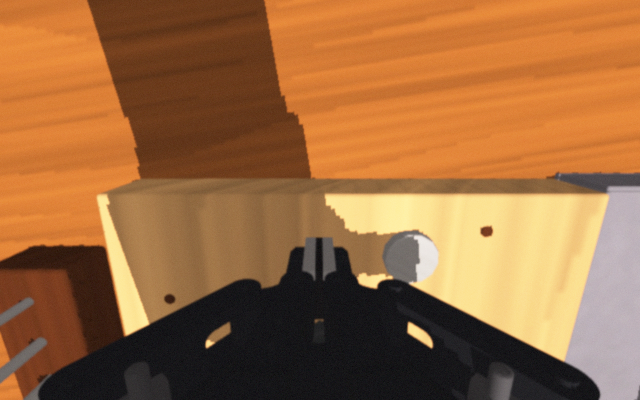

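View pics/side2.png

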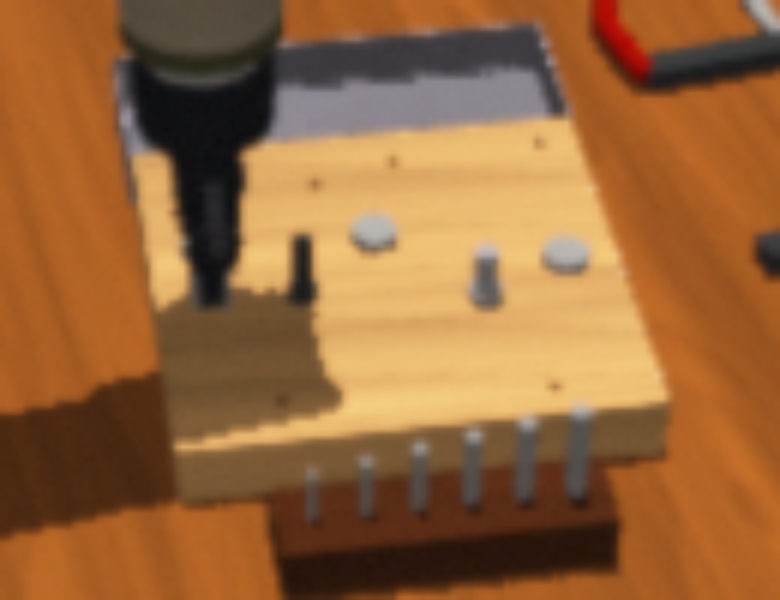

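The fingers stand behind disc c in its lane, clear of the bolt. Now I'll sweep along board +y.

play_rows --xyz '[[0.0015, 0.01, -0.0015], [0.0045, 0.03, -0.0015], [0.0075, 0.049, -0.0015], [0.0105, 0.069, -0.0015], [0.0135, 0.089, -0.0015], [0.0165, 0.109, -0.0015], [0.0195, 0.129, -0.0015], [0.0225, 0.148, -0.0015], [0.0255, 0.168, -0.0015], [0.0255, 0.168, -0.0015]]' --turn '[[0, 0, 0], [0, 0, 0], [0, 0, 0], [0, 0, 0], [0, 0, 0], [0, 0, 0], [0, 0, 0], [0, 0, 0], [0, 0, 0], [0, 0, 0]]' --claw '[1, 1, 1, 1, 1, 1, 1, 1, 1, 1]'

```text
time: 4.18
ee_pos: [0.4857, 0.134, 0.0418]
tool_rot: [[-0.989, 0.148, 0.0], [0.148, 0.989, 0.0], [-0.0, 0.0, -1.0]]
ft_force: [-0.7, -0.7, -1.0]
opening: -0.0001
```

```bash
python3 - <<'E'
from workcell import *
import cv2,numpy as np
p,d=snapshot("wrist");cv2.imwrite("pics/w2.png",p[...,::-1])
p,d=snapshot("side");cv2.imwrite("pics/side3.png",cv2.resize(p[160:260,260:390],None,fx=6,fy=6)[...,::-1])
E
```

```text
(no output)
```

View pics/w2.png

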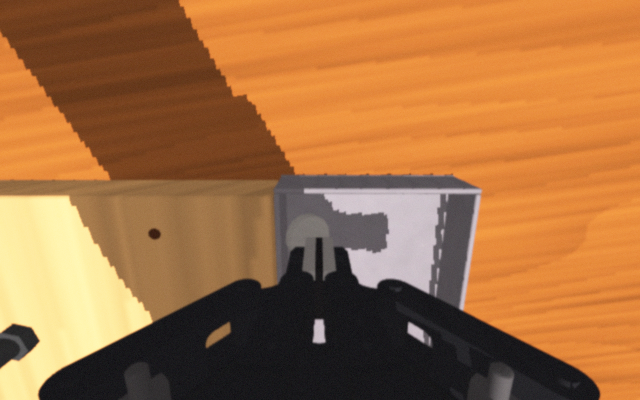

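View pics/side3.png

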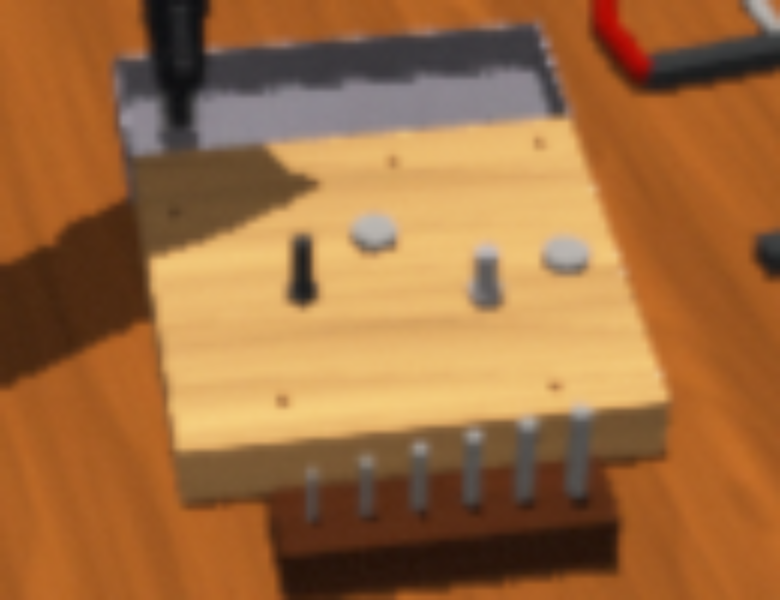

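Disc c lies flat in the tray (wrist view 307,235) and the others haven't moved. Lift and go to lane b.

play_rows --xyz '[[0, 0, 0.05], [0, 0, 0.1], [0.01, -0.02, 0.14], [0.03, -0.07, 0.14], [0.05, -0.125, 0.14], [0.07, -0.175, 0.14], [0.073, -0.185, 0.14], [0.073, -0.185, 0.1], [0.073, -0.185, 0.06], [0.073, -0.185, 0.06]]' --turn '[[0, 0, 0], [0, 0, 0], [0, 0, 0], [0, 0, 0], [0, 0, 0], [0, 0, 0], [0, 0, 0], [0, 0, 0], [0, 0, 0], [0, 0, 0]]' --claw '[1, 1, 1, 1, 1, 1, 1, 1, 1, 1]'

```text
time: 5.52
ee_pos: [0.5562, -0.0528, 0.0995]
tool_rot: [[-0.989, 0.151, -0.006], [0.151, 0.989, -0.0], [0.006, -0.001, -1.0]]
ft_force: [-0.8, 0.0, 0.1]
opening: -0.0003
```

```bash
python3 - <<'E'
from workcell import *
import cv2,numpy as np
p,d=snapshot("wrist");cv2.imwrite("pics/w3.png",p[...,::-1])
p,d=snapshot("side");cv2.imwrite("pics/side4.png",cv2.resize(p[160:260,260:390],None,fx=6,fy=6)[...,::-1])
E
```

```text
(no output)
```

View pics/w3.png

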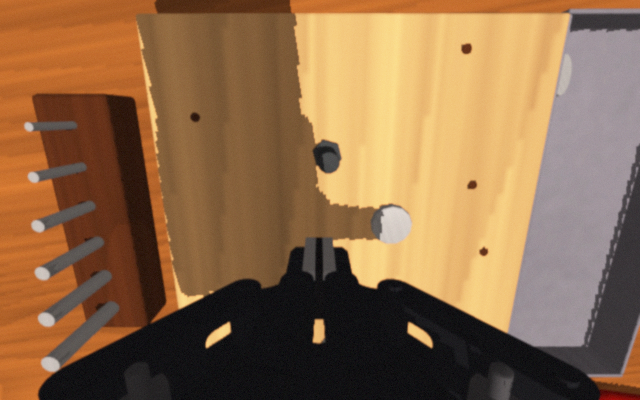

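View pics/side4.png

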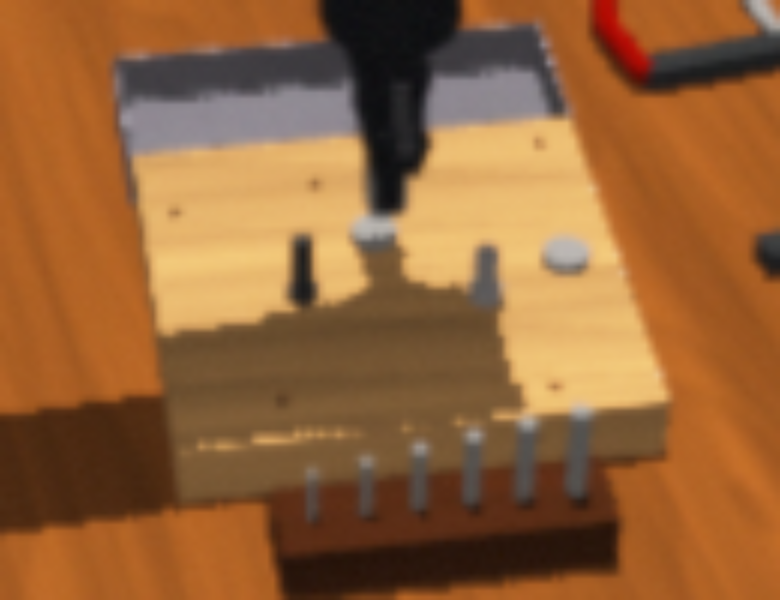

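play_rows --xyz '[[0, 0, -0.03], [0, 0, -0.05], [0, 0, -0.057], [0, 0, -0.06], [0, 0, -0.06]]' --turn '[[0, 0, 0], [0, 0, 0], [0, 0, 0], [0, 0, 0], [0, 0, 0]]' --claw '[1, 1, 1, 1, 1]'

```text
time: 6.25
ee_pos: [0.5593, -0.0529, 0.0428]
tool_rot: [[-0.989, 0.15, 0.001], [0.15, 0.989, 0.0], [-0.001, 0.0, -1.0]]
ft_force: [-0.4, 0.1, 0.8]
opening: -0.0001
```

play_rows --xyz '[[0.0015, 0.01, 0], [0.0045, 0.03, 0], [0.0075, 0.049, 0], [0.0105, 0.069, 0], [0.0135, 0.089, 0], [0.0165, 0.109, 0], [0.0195, 0.129, 0], [0.0225, 0.149, 0], [0.026, 0.172, 0], [0.026, 0.172, 0]]' --turn '[[0, 0, 0], [0, 0, 0], [0, 0, 0], [0, 0, 0], [0, 0, 0], [0, 0, 0], [0, 0, 0], [0, 0, 0], [0, 0, 0], [0, 0, 0]]' --claw '[1, 1, 1, 1, 1, 1, 1, 1, 1, 1]'

```text
time: 7.5
ee_pos: [0.5846, 0.1222, 0.0417]
tool_rot: [[-0.989, 0.147, -0.0], [0.147, 0.989, 0.001], [0.0, 0.001, -1.0]]
ft_force: [-0.2, -0.5, 0.2]
opening: -0.0004
```

```bash
python3 - <<'E'
from workcell import *
import cv2,numpy as np
p,d=snapshot("wrist");cv2.imwrite("pics/w4.png",p[...,::-1])
p,d=snapshot("side");cv2.imwrite("pics/side5.png",cv2.resize(p[160:260,260:390],None,fx=6,fy=6)[...,::-1])
E
```

```text
(no output)
```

View pics/w4.png

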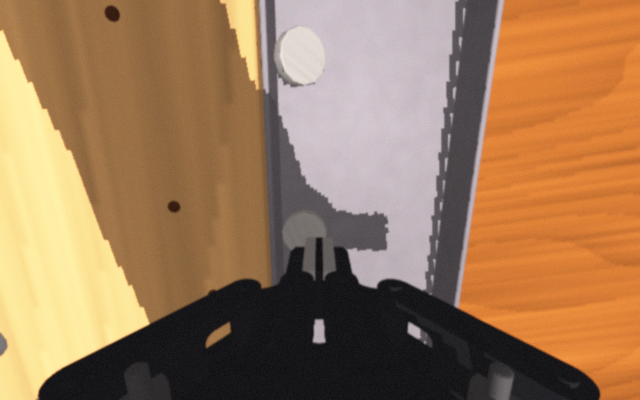

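View pics/side5.png

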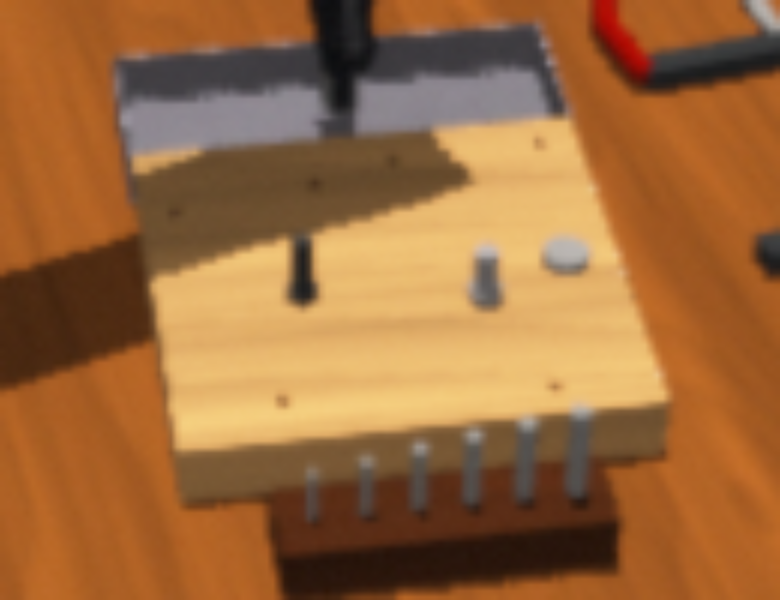

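Disc b is in the tray too. Now lane a.

play_rows --xyz '[[0, 0, 0.05], [0, 0, 0.1], [0.01, -0.03, 0.14], [0.03, -0.08, 0.14], [0.045, -0.13, 0.14], [0.06, -0.18, 0.14], [0.073, -0.222, 0.14], [0.073, -0.222, 0.14], [0.073, -0.222, 0.1], [0.073, -0.222, 0.06]]' --turn '[[0, 0, 0], [0, 0, 0], [0, 0, 0], [0, 0, 0], [0, 0, 0], [0, 0, 0], [0, 0, 0], [0, 0, 0], [0, 0, 0], [0, 0, 0]]' --claw '[1, 1, 1, 1, 1, 1, 1, 1, 1, 1]'

```text
time: 8.85
ee_pos: [0.6576, -0.1028, 0.1012]
tool_rot: [[-0.989, 0.151, 0.001], [0.151, 0.989, 0.0], [-0.001, 0.001, -1.0]]
ft_force: [0.4, 0.8, -1.5]
opening: 0.0002
```

play_rows --xyz '[[0, 0, -0.03], [0, 0, -0.05], [0, 0, -0.057], [0, 0, -0.06], [0, 0, -0.06]]' --turn '[[0, 0, 0], [0, 0, 0], [0, 0, 0], [0, 0, 0], [0, 0, 0]]' --claw '[1, 1, 1, 1, 1]'

```text
time: 9.48
ee_pos: [0.6582, -0.103, 0.0427]
tool_rot: [[-0.989, 0.15, 0.001], [0.15, 0.989, 0.0], [-0.001, 0.0, -1.0]]
ft_force: [0.1, -0.1, 0.4]
opening: 0.0
```

```bash
python3 - <<'E'
from workcell import *
import cv2,numpy as np
p,d=snapshot("wrist");cv2.imwrite("pics/w5.png",p[...,::-1])
p,d=snapshot("side");cv2.imwrite("pics/side6.png",cv2.resize(p[160:260,260:390],None,fx=6,fy=6)[...,::-1])
E
```

```text
(no output)
```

View pics/w5.png

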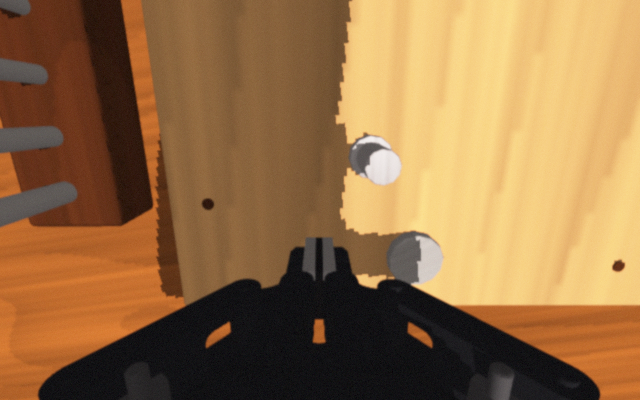

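View pics/side6.png

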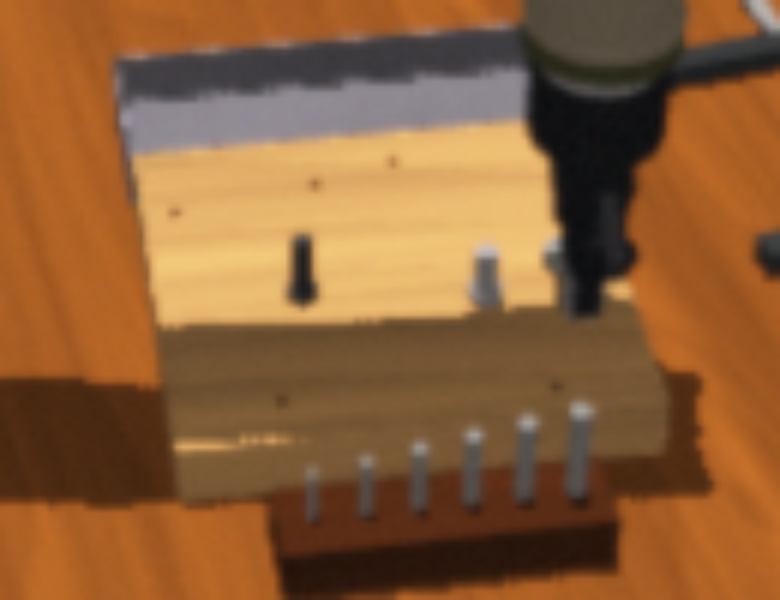

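play_rows --xyz '[[0.0015, 0.01, 0], [0.0045, 0.03, 0], [0.0075, 0.05, 0], [0.0105, 0.07, 0], [0.0137, 0.09, 0], [0.0167, 0.11, 0], [0.02, 0.13, 0], [0.023, 0.15, 0], [0.026, 0.17, 0], [0.029, 0.19, 0]]' --turn '[[0, 0, 0], [0, 0, 0], [0, 0, 0], [0, 0, 0], [0, 0, 0], [0, 0, 0], [0, 0, 0], [0, 0, 0], [0, 0, 0], [0, 0, 0]]' --claw '[1, 1, 1, 1, 1, 1, 1, 1, 1, 1]'

```text
time: 10.82
ee_pos: [0.6868, 0.0885, 0.0418]
tool_rot: [[-0.989, 0.15, -0.0], [0.15, 0.989, 0.0], [0.0, 0.0, -1.0]]
ft_force: [-0.4, -0.2, -0.2]
opening: -0.0001
```

play_rows --xyz '[[0.003, 0.018, 0], [0.003, 0.018, 0], [0.003, 0.018, 0.05], [0.003, 0.018, 0.1], [0.003, 0.018, 0.15], [-0.04, -0.01, 0.17], [-0.08, -0.05, 0.17], [-0.11, -0.08, 0.17], [-0.11, -0.08, 0.17], [-0.11, -0.08, 0.17]]' --turn '[[0, 0, 0], [0, 0, 0], [0, 0, 0], [0, 0, 0], [0, 0, 0], [0, 0, 0], [0, 0, 0], [0, 0, 0], [0, 0, 0], [0, 0, 0]]' --claw '[1, 1, 1, 1, 1, 1, 1, 1, 1, 1]'

```text
time: 12.08
ee_pos: [0.5767, 0.0069, 0.2121]
tool_rot: [[-0.989, 0.151, 0.001], [0.151, 0.989, 0.001], [-0.0, 0.001, -1.0]]
ft_force: [0.3, 1.1, 0.4]
opening: -0.0001
```

```bash
python3 - <<'E'
from workcell import *
import cv2,numpy as np
for n in("wrist","top","side"):
    c=calibration(n);p,d=snapshot(n);np.savez(n+"7.npz",p=p,d=d,K=c["K"],T=c["T"]);cv2.imwrite(f"pics/{n}7.png",p[...,::-1])
E
```

```text
(no output)
```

View pics/wrist7.png

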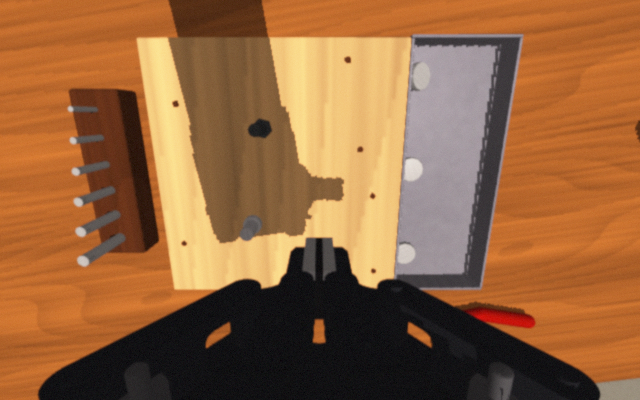

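View pics/top7.png

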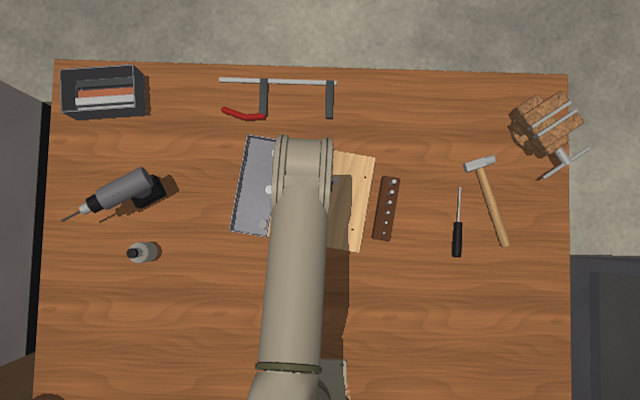

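View pics/side7.png

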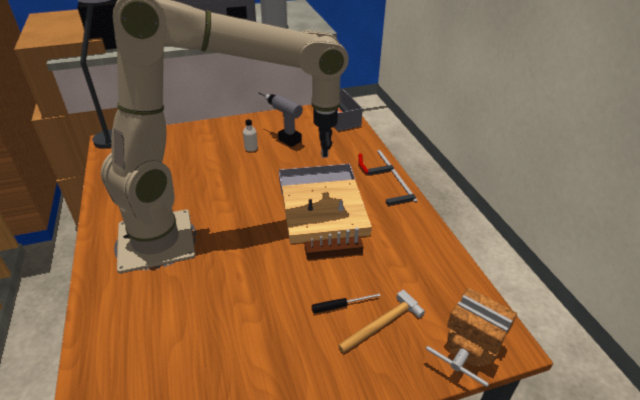

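All three are in the tray, in the wrist view at (421,76), (412,169) and (406,253). Disc c looks oval there, so I'll move the arm clear and check each disc's tilt from depth.

```bash
cat > tilt.py <<'E'
from h import *
import sys
f=np.load(sys.argv[1]);P=pts(f["K"],f["T"],f["d"]);O=np.array([.56361,-.03314]);th=np.radians(-8.65)
R=np.array([[np.cos(th),np.sin(th)],[-np.sin(th),np.cos(th)]])
q=(P[...,:2]-O)@R.T;z=P[...,2]
hsv=cv2.cvtColor(f["p"],cv2.COLOR_RGB2HSV)
print("floor z",np.median(z[(abs(q[...,0])<.12)&(abs(q[...,1]-.19)<.02)]))
g=((abs(q[...,0])<.134)&(q[...,1]>.1335)&(q[...,1]<.225)&(z>.0065)&(z<.05)&(f["d"]>0)).astype(np.uint8)
k,l,st,c=cv2.connectedComponentsWithStats(g)
for j in range(1,k):
    if st[j,4]<20: continue
    m=l==j;A=np.c_[q[m],np.ones(m.sum())];zz=z[m]
    w=np.linalg.lstsq(A,zz,rcond=None)[0];r=zz-A@w
    print(st[j],"board xy",q[m].mean(0).round(4),"ext",q[m].min(0).round(3),q[m].max(0).round(3),"z",zz.min().round(4),np.median(zz).round(4),zz.max().round(4),"slope",w[:2].round(3),"rms",r.std().round(4))
E
python3 tilt.py wrist7.npz; python3 tilt.py top7.npz
python3 -c "
import cv2;p=cv2.imread('pics/wrist7.png')[30:290,380:530];cv2.imwrite('pics/w7z.png',cv2.resize(p,None,fx=2.3,fy=2.3,interpolation=2))"
```

```text
floor z 0.0036161872769951975
[414  36  98   9 676] board xy [-0.1335  0.1804] ext [-0.134  0.134] [-0.133  0.225] z 0.0068 0.0239 0.0382 slope [-7.547 -0.037] rms 0.009
[411  62  19  29 450] board xy [-0.1007  0.1459] ext [-0.114  0.136] [-0.087  0.159] z 0.0104 0.0189 0.0262 slope [-0.017 -0.582] rms 0.0015
[404 157  19  24 356] board xy [-0.0022  0.1486] ext [-0.016  0.139] [0.012 0.16 ] z 0.0073 0.0115 0.0146 slope [ 0.005 -0.011] rms 0.0008
[398 242  17  21 300] board xy [0.103  0.1491] ext [0.091 0.14 ] [0.117 0.16 ] z 0.0065 0.0115 0.0138 slope [0.033 0.006] rms 0.001
floor z 0.003780352160719147
[262 180  10  16  67] board xy [-0.0018  0.1543] ext [-0.023  0.144] [0.024 0.169] z 0.0065 0.0105 0.0191 slope [-0.047 -0.066] rms 0.0025
[259 219  10  11  77] board xy [-0.1027  0.1468] ext [-0.117  0.134] [-0.087  0.16 ] z 0.0066 0.02 0.0375 slope [ 0.012 -0.6  ] rms 0.0046
```

View pics/w7z.png

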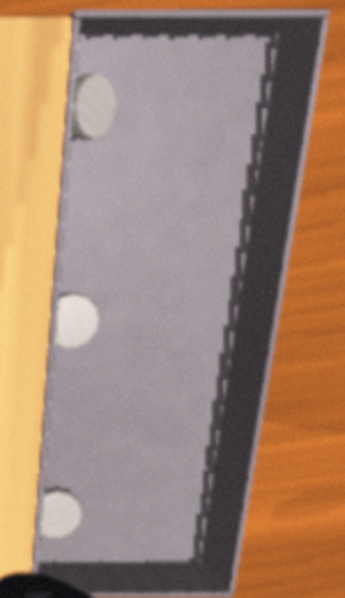

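Discs a and b lie flat, with slope about 0 and tops at 11.5 mm. Disc c leans about 30° against the board-side wall, top edge at about 26 mm. I'll nudge its raised edge down gently with the fingertips.

play_rows --xyz '[[-0.03, 0.04, 0], [-0.06, 0.08, 0], [-0.09, 0.123, 0], [-0.09, 0.123, -0.05], [-0.09, 0.123, -0.1], [-0.09, 0.123, -0.15], [-0.09, 0.123, -0.17], [-0.09, 0.123, -0.177], [-0.09, 0.123, -0.177]]' --turn '[[0, 0, 0], [0, 0, 0], [0, 0, 0], [0, 0, 0], [0, 0, 0], [0, 0, 0], [0, 0, 0], [0, 0, 0], [0, 0, 0]]' --claw '[1, 1, 1, 1, 1, 1, 1, 1, 1]'

```text
time: 13.35
ee_pos: [0.487, 0.1303, 0.035]
tool_rot: [[-0.989, 0.15, 0.0], [0.15, 0.989, -0.0], [-0.0, -0.0, -1.0]]
ft_force: [-0.3, 0.9, 0.3]
opening: 0.0001
```

```bash
python3 - <<'E'
from workcell import *
import cv2,numpy as np
p,d=snapshot("wrist");cv2.imwrite("pics/w8.png",p[...,::-1]);print(read_state()["ee_pos"])
E
```

```text
[0.48729619 0.13042842 0.03556048]
```

View pics/w8.png

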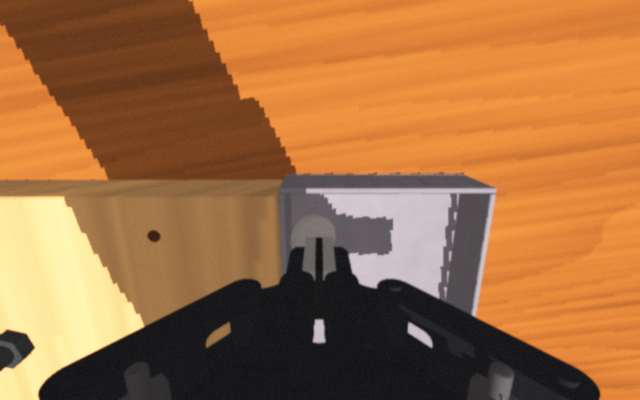

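play_rows --xyz '[[0, 0, -0.005], [0, 0, -0.01], [0, 0, -0.013], [0, 0, -0.015], [0, 0, -0.017], [0, 0, -0.017]]' --turn '[[0, 0, 0], [0, 0, 0], [0, 0, 0], [0, 0, 0], [0, 0, 0], [0, 0, 0]]' --claw '[1, 1, 1, 1, 1, 1]'

```text
time: 14.15
ee_pos: [0.4865, 0.13, 0.0177]
tool_rot: [[-0.989, 0.15, -0.0], [0.15, 0.989, -0.0], [0.0, -0.0, -1.0]]
ft_force: [1.4, 0.6, 0.2]
opening: -0.0001
```

play_rows --xyz '[[0, 0, -0.002], [0, 0, -0.0035], [0, 0, -0.0035], [0.001, 0.005, -0.0035], [0.002, 0.01, -0.0035], [0.002, 0.01, -0.0035]]' --turn '[[0, 0, 0], [0, 0, 0], [0, 0, 0], [0, 0, 0], [0, 0, 0], [0, 0, 0]]' --claw '[1, 1, 1, 1, 1, 1]'

```text
time: 14.9
ee_pos: [0.4887, 0.1408, 0.0144]
tool_rot: [[-0.989, 0.149, 0.0], [0.149, 0.989, 0.0], [-0.0, 0.0, -1.0]]
ft_force: [-0.9, -0.3, -0.4]
opening: 0.0001
```

play_rows --xyz '[[0, 0, 0.03], [0, 0, 0.08], [0, 0, 0.13], [0, 0, 0.18], [0.02, -0.05, 0.2], [0.04, -0.1, 0.2], [0.06, -0.15, 0.2], [0.07, -0.16, 0.2], [0.07, -0.16, 0.2], [0.07, -0.16, 0.2]]' --turn '[[0, 0, 0], [0, 0, 0], [0, 0, 0], [0, 0, 0], [0, 0, 0], [0, 0, 0], [0, 0, 0], [0, 0, 0], [0, 0, 0], [0, 0, 0]]' --claw '[1, 1, 1, 1, 1, 1, 1, 1, 1, 1]'

```text
time: 16.15
ee_pos: [0.5582, -0.0182, 0.2141]
tool_rot: [[-0.989, 0.148, -0.001], [0.148, 0.989, 0.001], [0.001, 0.0, -1.0]]
ft_force: [0.4, 0.4, 0.5]
opening: -0.0001
```

```bash
python3 - <<'E'
from workcell import *
import cv2,numpy as np
for n in("wrist","side"):
    c=calibration(n);p,d=snapshot(n);np.savez(n+"9.npz",p=p,d=d,K=c["K"],T=c["T"]);cv2.imwrite(f"pics/{n}9.png",p[...,::-1])
E
python3 tilt.py wrist9.npz
```

```text
floor z 0.0035969020334257473
[441  54  97   7 502] board xy [-0.1335  0.1801] ext [-0.134  0.134] [-0.133  0.225] z 0.0066 0.0245 0.0377 slope [-15.154  -0.047] rms 0.0084
[437  79  18  27 386] board xy [-0.1007  0.1495] ext [-0.114  0.141] [-0.087  0.16 ] z 0.0074 0.0115 0.0143 slope [-0.004 -0.003] rms 0.0008
[428 169  17  24 308] board xy [-0.0023  0.1497] ext [-0.016  0.142] [0.011 0.16 ] z 0.007 0.0116 0.0136 slope [ 0.016 -0.009] rms 0.0008
[419 252  17  21 260] board xy [0.103  0.1501] ext [0.09  0.142] [0.117 0.161] z 0.0069 0.0117 0.0137 slope [0.04  0.009] rms 0.001
```

View pics/wrist9.png

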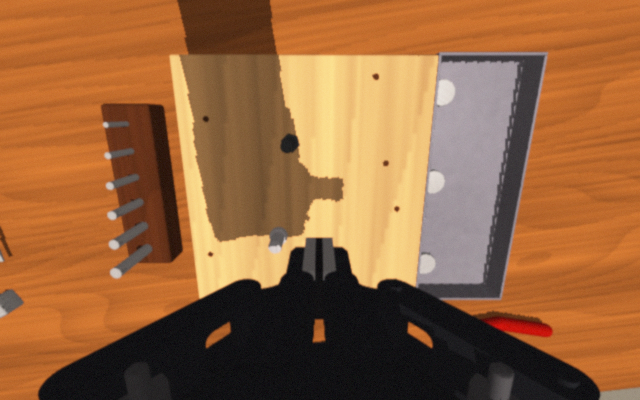

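All three now lie flat, with slopes of 0.04 or less and tops at about 11.6 mm. Before handing in I'll compare the side view with the start.

```bash
python3 - <<'E'
import cv2,numpy as np
a=np.load("side0.npz")["p"];b=np.load("side9.npz")["p"]
cv2.imwrite("pics/cmp.png",np.vstack([cv2.resize(x[160:260,260:390],None,fx=3,fy=3)[...,::-1] for x in(a,b)]))
f=np.load("side0.npz");
for n,(x0,x1,y0,y1) in dict(tools=(300,430,285,355),oil_drill=(240,310,90,155)).items(): print(n,(np.abs(a[y0:y1,x0:x1].astype(int)-b[y0:y1,x0:x1]).max(-1)>50).sum())
E
```

```text
tools 0
oil_drill 16
```

View pics/cmp.png

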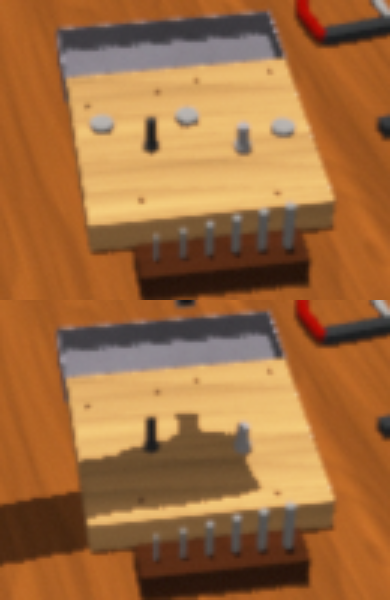

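The bolt and spacer stand at the same pixels as before, and the board is clear of discs.

```bash
python3 -c "
from workcell import *
print(read_state()['time'],hand_in())"
```

```text
the job is handed in; nothing more can be done
16.25 None
```

All three discs are lying flat inside the tray, and I handed the job in at 16.25 s. I swept each one along its lane with the shut fingertips, over the board's +y edge.

- **Correction made:** disc c first came to rest leaning about 30° against the tray's board-side wall. I nudged it down with the fingertips.
- **Disc check:** in the last depth check, all three tops are at about 11.6 mm, with slopes of 0.04 or less.
- **Everything else:** the bolt and spacer stand upright at the same place in the side view as at the start. The screwdriver and hammer show no change there. The drill and oil area differs by only 16 pixels, which I put down to image noise or arm shadow and did not look into.
- **Forces:** readings at the end of each move stayed under about 2 N, and the arm ended clear of everything.

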